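# Chromatography columns onto the tapered rack in order of length

## Task

Put the four steel chromatography columns away on the tapered column rack in order of length: the shortest across the narrow end, the longest across the wide end, every tube lying down in its own pair of notches with its end nuts outside the notches. Their packing is spoiled by a knock, so set them down rather than drop them, and leave the glass beaker where it stands.

Things in the scene. Friction and masses are not known exactly. Their poses are not given: they have to be found in the camera images.
- column_150: Shortest column: steel tube, 10.4 mm diameter, a 19 mm wide hex nut near each end and a thin plug beyond; 168 mm long overall, 108 mm of bare tube between the nuts; 0.14 kg. Loose; lies flat on the bench. Origin: middle of its length, on the underside of the nuts (bench level); the tube's axis is 8.5 mm above it. y runs along the tube, z up; both ends alike. (150: its nominal size.)
- column_200: The second shortest column, built the same: 218 mm long overall, bare tube of 158 mm between the nuts, 0.18 kg. Same origin and axes.
- column_250: The second longest column, built the same: 268 mm long overall, bare tube of 208 mm between the nuts, 0.22 kg. Same origin and axes.
- column_300: The longest column, built the same: 318 mm long overall, bare tube of 258 mm between the nuts, 0.26 kg. Same origin and axes.
- column_rack: Fixed rack: two aluminium bars 14 mm high, spread like an A, joined by two thin rods, with four pairs of black Y-shaped yokes (61 mm high). It may be turned any way round. Origin: its middle at bench level; x points from the narrow to the wide end; columns lie along y. Seats 50 mm apart along x, at -75, -25, 25, 75 mm.
- seat_150: Seat at the rack's narrow end: two yokes 6 mm thick, 42 mm to either side of its middle along y, each with a 90 degree V-notch open to the top, 27 mm wide at the mouth, that centres the tube. Origin: where a seated column's origin comes to lie, mid-way between the yokes, 46.5 mm above the bench (seated tube axis 55 mm above it). y along the tube, z up.
- seat_200: Second seat from the narrow end: the same, yokes 67 mm to either side.
- seat_250: Third seat from the narrow end: the same, yokes 92 mm to either side.
- seat_300: Seat at the wide end: the same, yokes 117 mm to either side.
- beaker: Clear glass beaker, 52 mm diameter, 70 mm high, standing upright near the front edge of the bench between the columns and the rack. Loose, not to be moved. Origin: centre of its underside.

How it is judged:
By the outcome, as a careful person would: the job done as asked, in the order asked, and still so for the second after the job is handed in, with the robot touching nothing.
It also fails if it takes over 102 s, if anything falls off the work surface, if the arm or the gripper's body presses on something with over 40 N, if the wrist force passes 120 N, or if a joint passes its speed limit or range.

## Robot

A 6-joint arm with a two-finger parallel gripper is mounted at the origin on a cart in front of the work surface, level with it; the furniture and walls round the work are solid. World frame = base frame: x ahead of the robot, y to its left, z up, the work surface at z = 0. Lengths are in m, angles in rad, forces in N, time in s.
With the tool pointing down it reaches from about 0.375 to 0.825 m from the base axis. Payload 5.5 kg.
Tool frame: the origin (TCP) lies midway between the tips of the shut fingers; the grasp point (between the pads) lies 19 mm behind it; z points along the fingers, y is the line along which they close (so a half turn about z gives the same grasp; the last joint's range is limited). The gripper opens to 85 mm and grips with 20 to 120 N. Pads are 22 mm wide; open, the fingers measure 114 mm over their backs; the gripper's body (76 mm by 85 mm) begins 54 mm behind the grasp point. The pads swing forward as they close: fully open they stand 13 mm farther back than shut.
Start: joints at [-1.171, 0.314, -0.047, 1.21, 0, 1.571], TCP at [0.234, -0.553, 0.231] pointing down, gripper open.
Joint ranges: [-2.67, 2.67], [-0.69, 1.73], [-1.03, 1.25], [-2.08, 2.16], [-1.42, 1.45], [-3.14, 3.14]. Speed limits (rad/s): [2.39, 2.39, 3.01, 3.14, 3.14, 3.14].

## Interface

Orientations are given as a rotation vector (axis times angle).
In Python, from bench import move_pose, servo_line, movej, let_go, close_gripper, hold, inverse_kinematics, state, get_image, camera_info, PlanningError, job_done gives the robot as it stands. The module is installed in compiled form; this text tells all that it offers. Calls block until the motion is done:
- move_pose(position, orientation): joint-space move of the TCP to a pose.
- servo_line(position, v=0.15, frame=None): straight line of the TCP; frame=None keeps the orientation; v is the mean speed in m/s.
- movej(angles): joint-space move.
- let_go() and close_gripper(squeeze=None): open the fingers fully, or close them until they stop; squeeze is the grip in N (None keeps the last).
- hold(seconds).
- inverse_kinematics(position, orientation): joint angles nearest the present ones, or None.
- state(): the state.
- get_image(name): name is "side" or "top"; returns the picture (420x560x3 uint8, blue, green, red); there is no depth.
- camera_info(name): a dict with "K" (3x3 intrinsics, pixels), "k1" (the pictures are not rectified: a ray, as slopes to the right and down, at radius r is drawn at 1 + k1 r^2 times it, then the intrinsics apply), "pose" (4x4, takes a point from camera to world coordinates). Camera axes: x right, y down, z forward; pixel columns grow to the right and rows downward; lengths in m; the calibration is good to about 2 mm. A picture is of the moment at which its call begins. camera_info takes no time and is no camera call.
A pose or a line that the arm cannot do raises PlanningError and nothing moves.
- job_done(): hands the job in; it is judged then, once.
The state is a dict: "clock": time; "joint_positions": joint angles; "joint_velocities": joint speeds; "joint_torque": joint torques, N m; "tcp_pos": TCP position; "ee_rot": TCP orientation; "contact_force": force on the tool from outside, world axes, zero at the start; "ft_torque": the same for the moment, N m; "finger_gap": finger opening in m; "grip_force": force on a finger pad.
Only numpy, scipy, OpenCV 4.12 (cv2) and the standard library are available. Lean on these libraries where they do the work, as an engineer would, in place of code of your own. Each camera call takes 0.05 s, during which the arm holds its last target. There are 200 camera calls.

## Working session

There is one attempt and no reset: what is moved stays moved. The work goes in short steps, each a Python script; the robot and the scene stay as the last script left them, time stands still between calls to the robot, and variables do not carry over. Pictures are saved under pics/ and viewed, at most 14 in all, crops included, and the job is handed in when it is done.

```bash
mkdir -p pics; python3 - <<'E'
from bench import *
import cv2
for n in("top","side"):
    cv2.imwrite(f"pics/{n}0.png",cv2.resize(get_image(n),(800,600),interpolation=cv2.INTER_CUBIC))
    c=camera_info(n);print(n,c["K"],c["k1"],c["pose"])
print(state())
E
```

```text
top [[534.54071102   0.         281.52228618]
 [  0.         534.54071102 207.20685929]
 [  0.           0.           1.        ]] -0.1829409457732297 [[-0.02575801 -0.99766828  0.06320223  0.40423187]
 [-0.99963222  0.026242    0.00683964 -0.05636296]
 [-0.00848224 -0.06300281 -0.9979773   1.65278442]
 [ 0.          0.          0.          1.        ]]
side [[474.71896617   0.         272.78914946]
 [  0.         474.71896617 208.17366836]
 [  0.           0.           1.        ]] -0.15214038513452968 [[ 0.99987865 -0.00431784  0.01496794  0.4988263 ]
 [-0.01488542 -0.54817078  0.83623395 -1.00034211]
 [ 0.00459427 -0.83635528 -0.54816853  0.6763262 ]
 [ 0.          0.          0.          1.        ]]
{'clock': 0.1, 'joint_positions': array([-1.17103348e+00,  3.14147699e-01, -4.79871474e-02,  1.21017170e+00,
       -2.00971901e-05,  1.57083417e+00]), 'joint_velocities': array([ 4.85730522e-04,  7.23706961e-05,  2.75147379e-03, -2.78616763e-03,
       -5.64675008e-05,  4.63659220e-04]), 'joint_torque': array([ 4.44162642e-04, -5.40767491e+01,  3.40540516e+01,  1.12081316e-02,
        5.75403942e-05, -1.30319094e-05]), 'tcp_pos': array([ 0.23331461, -0.55222311,  0.23052179]), 'ee_rot': array([-3.07760893e+00, -6.23421702e-01,  5.01766073e-04]), 'contact_force': array([-0.74966511,  0.02951196, -0.87379939]), 'ft_torque': array([-0.04684621,  0.02268597,  0.03063581]), 'grip_force': 0.0, 'finger_gap': 0.08560792241659651}
```

View pics/top0.png

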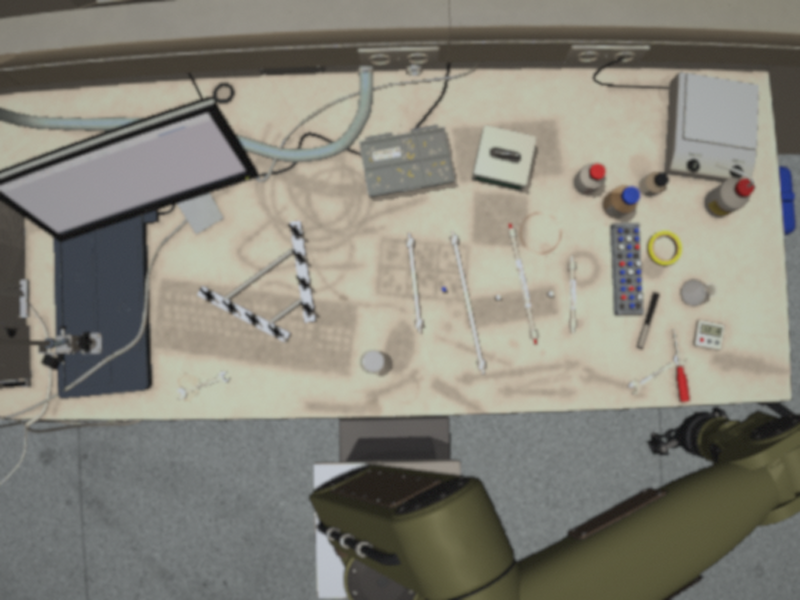

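View pics/side0.png

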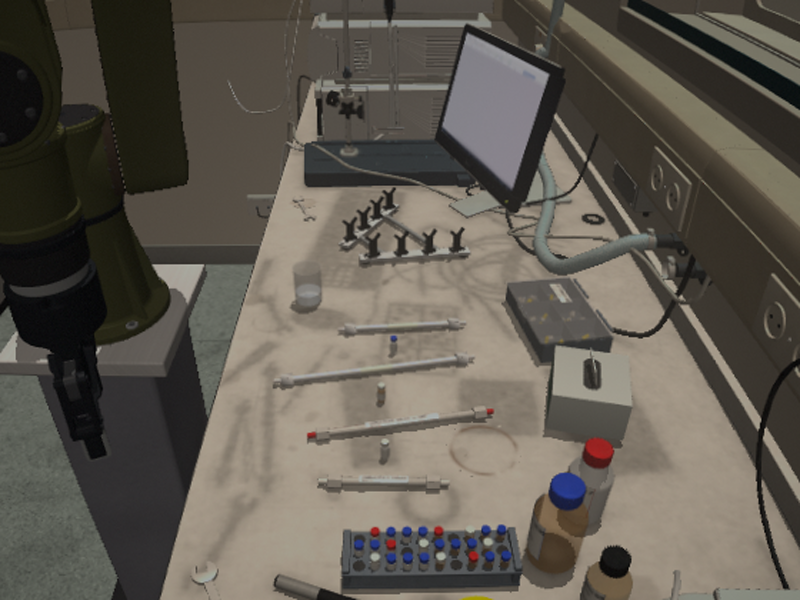

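The top view shows four columns near (415,285), (467,300), (523,285) and (573,295), with small vials standing between them. The rack is near (262,280) with its wide end up and left, and the beaker is at (375,362). Next I'll enlarge crops.

```bash
python3 - <<'E'
from bench import *
import cv2,numpy as np
im=np.mean([get_image("top").astype(float) for _ in range(4)],0).astype(np.uint8)
np.save("top.npy",im)
# original px = crop origin + p/5
cv2.imwrite("pics/colA.png",cv2.resize(im[150:270,270:430],(800,600),interpolation=cv2.INTER_CUBIC))
cv2.imwrite("pics/rackA.png",cv2.resize(im[145:265,130:290],(800,600),interpolation=cv2.INTER_CUBIC))
E
```

```text
(no output)
```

View pics/colA.png

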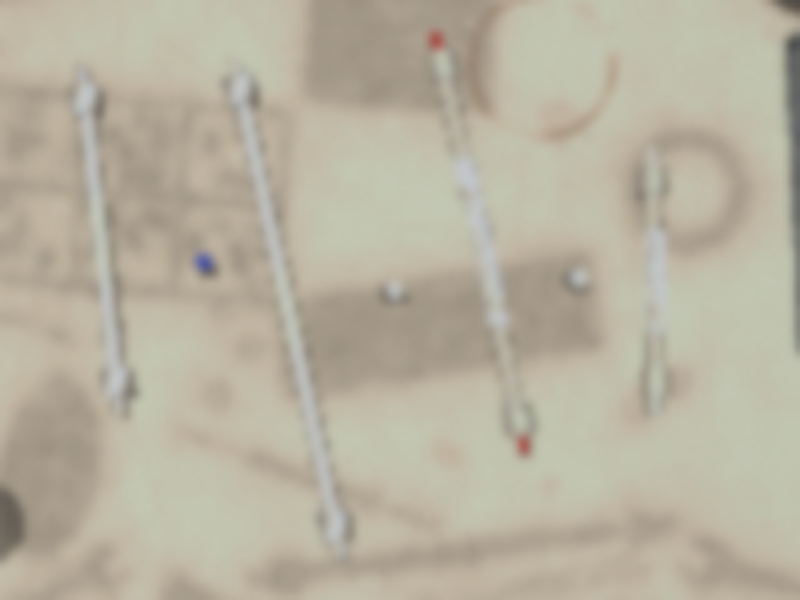

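View pics/rackA.png

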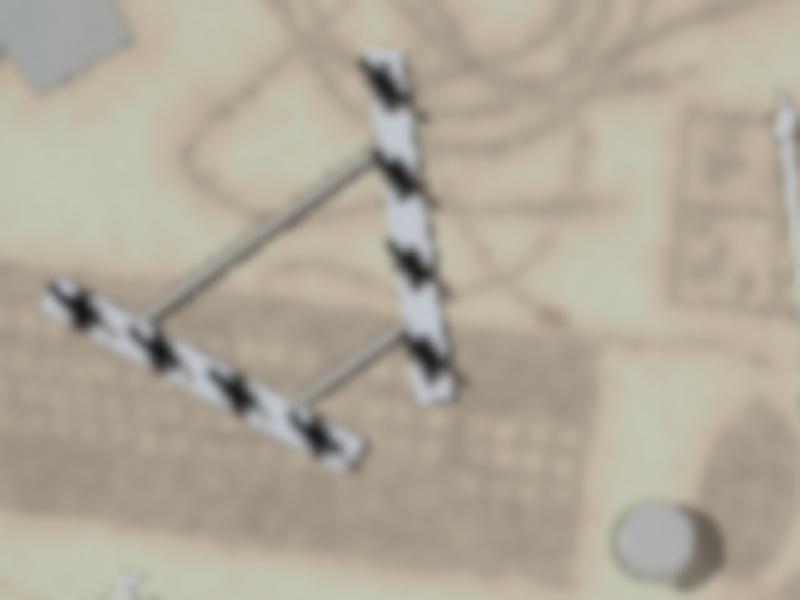

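Scale is about 0.62 mm per crop pixel, so by length A (left) is 200, B is 300, C (red tips) is 250 and D is 150. On the rack the yokes are at crop (386,82), (400,176), (412,264), (430,354) and (76,305), (155,350), (235,393), (318,436), wide end up-left. The vials are at (204,263), (395,292) and (578,278).

```bash
cat > loc.py <<'E'
import numpy as np, cv2
from scipy.optimize import least_squares
from bench import camera_info
def ray(cam,px,z):
    c=camera_info(cam);p=cv2.undistortPoints(np.array(px,float).reshape(-1,1,2),c["K"],np.array([c["k1"],0,0,0])).reshape(-1,2)
    d=np.c_[p,np.ones(len(p))]@c["pose"][:3,:3].T;o=c["pose"][:3,3]
    return o+d*((z-o[2])/d[:,2])[:,None]
def proj(cam,P):
    c=camera_info(cam);R=c["pose"][:3,:3].T
    return cv2.projectPoints(np.array(P,float).reshape(-1,1,3),R,-R@c["pose"][:3,3],c["K"],np.array([c["k1"],0,0,0]))[0].reshape(-1,2)
YX=np.array([75,25,-25,-75])/1000; YY=np.array([117,92,67,42])/1000
def rackpts(q,z,s):
    c,n=np.cos(q[2]),np.sin(q[2]); x,y=YX,s*YY
    return np.c_[q[0]+c*x-n*y,q[1]+n*x+c*y,np.full(4,z)]
E
cat > meas.py <<'E'
from loc import *
from bench import get_image
O=np.array([270,150]);C=lambda p:O+np.array(p)/5
cols={"200":((82,68),(122,410)),"300":((236,65),(342,553)),"250":((436,32),(525,455)),"150":((652,148),(656,410))}
out={}
for k,v in cols.items():
    w=ray("top",C(v),.0085);d=w[1]-w[0];out[k]=[*w.mean(0)[:2],np.arctan2(d[1],d[0])]
    print(k,w.mean(0).round(4),np.linalg.norm(d).round(4),np.degrees(out[k][2]).round(1),w[:,:2].round(3).tolist())
print("vials",ray("top",C([(204,263),(395,292),(578,278)]),.03).round(3).tolist())
Rp=np.array([130,145])+np.array([(386,82),(400,176),(412,264),(430,354),(76,305),(155,350),(235,393),(318,436)])/5
w=ray("top",Rp,.052)[:,:2]
# right bar has smaller world y => s=-1
f=lambda q:(np.r_[rackpts(q,.05,-1),rackpts(q,.05,1)][:,:2]-w).ravel()
r=least_squares(f,[*w.mean(0),.6]);q=r.x;print("rack",q,(r.fun*1000).round(1))
print("beaker",ray("top",[[130+655/5,145+540/5]],.07))
np.save("fit.npy",np.array([out["150"],out["200"],out["250"],out["300"],q]))
im=get_image("side");o=(190,120);S=4.7
def mark(P,col):
    for p in proj("side",P): cv2.drawMarker(big,tuple(int(a) for a in (p-o)*S),col,0,8,1)
big=cv2.resize(im[120:245,190:360],(799,588),interpolation=cv2.INTER_CUBIC)
for s in(-1,1): mark(rackpts(q,.05,s),(0,0,255)); mark(rackpts(q,.014,s),(0,255,0))
cv2.imwrite("pics/sr.png",big)
o=(180,215);S=4.7;big=cv2.resize(im[215:340,180:350],(799,588),interpolation=cv2.INTER_CUBIC)
for k in cols: mark(np.array([[out[k][0]+t*int(k)/1000*np.cos(out[k][2]),out[k][1]+t*int(k)/1000*np.sin(out[k][2]),.0085] for t in(-.56,-.36,0,.36,.56)]),(0,0,255))
cv2.imwrite("pics/sc.png",big)
E
python3 meas.py
```

```text
200 [ 0.5372 -0.0732  0.0085] 0.2133 -174.9 [[0.643, -0.064], [0.431, -0.083]]
300 [ 0.4912 -0.1874  0.0085] 0.3086 -169.5 [[0.643, -0.159], [0.339, -0.216]]
250 [ 0.5285 -0.3077  0.0085] 0.2683 -170.1 [[0.661, -0.285], [0.396, -0.331]]
150 [ 0.5033 -0.4157  0.0085] 0.1632 178.6 [[0.585, -0.418], [0.422, -0.414]]
vials [[0.519, -0.135, 0.03], [0.498, -0.251, 0.03], [0.504, -0.364, 0.03]]
rack [0.52269888 0.23039566 0.59838398] [-0.3 -0.6  2.  -0.3  0.3 -1.4 -0.5  1.1 -1.4 -0.2 -0.  -0.1  0.   0.
 -0.1  1.5]
beaker [[0.37044116 0.01864035 0.07      ]]
```

View pics/sr.png

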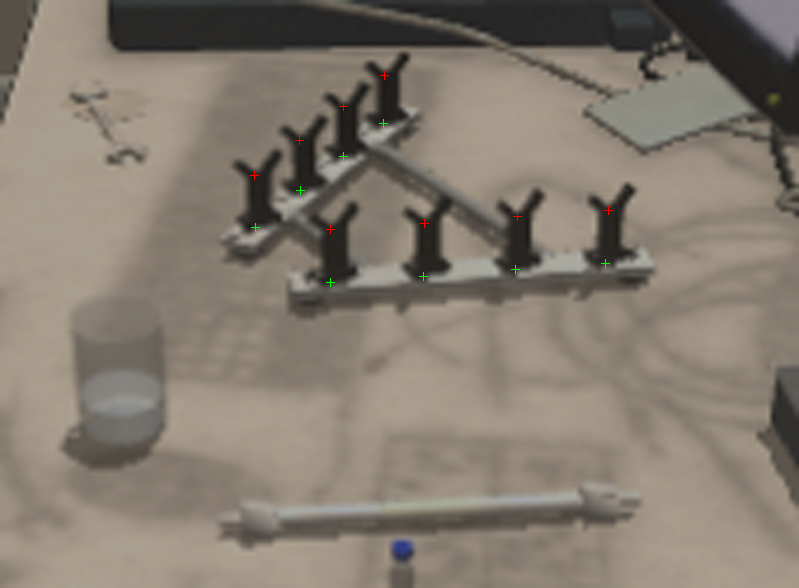

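View pics/sc.png

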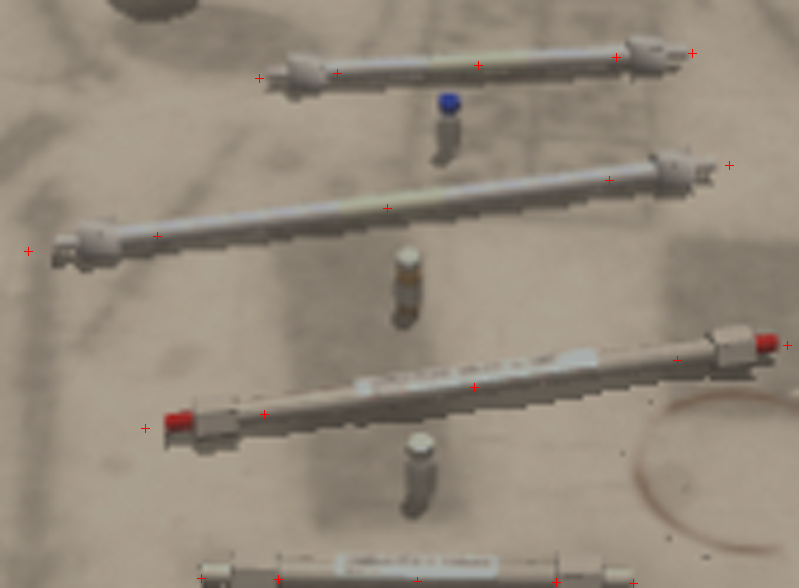

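The side view confirms the fit: the markers sit on the yoke notches (e.g. (331,229) against stem 337) and on the tubes, with a common offset of about +2 mm in x, of which I'll take half. The vials are about 30 mm tall, so I'll grip slightly off-centre to keep the fingers clear of them. I'll place 300 first, with the hand tilted on placing so the opening fingers clear the neighbour.

```bash
cat > job.py <<'E'
import numpy as np, cv2
from scipy.spatial.transform import Rotation as Ro
from bench import *
F=np.load("fit.npy"); F[:,0]+=.001; F[3,0]+=.001
Q=F[4]; c,n=np.cos(Q[2]),np.sin(Q[2]); XR=np.array([c,n,0]); YR=np.array([-n,c,0]); Z=np.array([0,0,1.])
I={150:0,200:1,250:2,300:3}; SX={150:-.075,200:-.025,250:.025,300:.075}; S={150:.022,200:.004,250:.008,300:.012}
def rv(x,z): return Ro.from_matrix(np.c_[x,np.cross(z,x),z]).as_rotvec()
def plan(k,tilt=20,zt=.0015):
    a=F[I[k]]; u=np.array([np.cos(a[2]),np.sin(a[2]),0]); u*=np.sign(u[0])
    t=np.radians(tilt); zp=-np.cos(t)*Z+np.sin(t)*XR
    pick=np.array([a[0],a[1],zt])+S[k]*u; h=.0085-zt; best=None
    for e in(1,-1):
        for m in(1,-1):
            v=m*YR; ax=np.array([Q[0],Q[1],.055])+SX[k]*XR+S[k]*v
            o1,o2=rv(e*u,-Z),rv(e*v,zp); place=ax+h*zp
            js=[inverse_kinematics(p,o) for p,o in((pick,o1),(pick+.12*Z,o1),(place+.06*Z,o2),(place,o2))]
            if any(j is None for j in js): continue
            cost=max(abs(np.array(js[1])-js[2]).max(),abs(np.array(state()["joint_positions"])-js[1]).max())
            if best is None or cost<best[0]: best=(cost,pick,o1,place,o2,js)
    return best
def st(m):
    s=state(); print(m,"t",round(s["clock"],1),"tcp",s["tcp_pos"].round(4),"gap",round(s["finger_gap"],4),"grip",round(s["grip_force"],1),"F",s["contact_force"].round(1)); return s
def snap(cam,name,box=None):
    im=get_image(cam)
    if box: x,y,w,h=box; im=im[y:y+h,x:x+w]
    f=min(800/im.shape[1],600/im.shape[0]); cv2.imwrite(f"pics/{name}.png",cv2.resize(im,None,fx=f,fy=f,interpolation=cv2.INTER_CUBIC))
def pick(k,P):
    _,p,o1,*_=P
    move_pose(p+.12*Z,o1); servo_line(p+.05*Z,v=.2); servo_line(p,v=.06); st("down")
    close_gripper(80); st("closed"); servo_line(p+.01*Z,v=.04); servo_line(p+.18*Z,v=.2); st("up")
def place(k,P):
    _,p,o1,q,o2,_=P
    move_pose(q+.12*Z,o2); servo_line(q+.03*Z,v=.15); hold(.3); servo_line(q+.006*Z,v=.04); hold(.2)
    f0=st("above")["contact_force"]
    for d in np.arange(.004,-.0051,-.001):
        servo_line(q+d*Z,v=.02); s=state(); df=s["contact_force"]-f0
        if df[2]>4 or np.linalg.norm(df)>7: break
    print("contact d",round(d,4),"df xr,yr,z",(df@XR).round(1),(df@YR).round(1),df[2].round(1)); return s
def release(P):
    let_go(); st("open"); p=state()["tcp_pos"]; servo_line(p+.02*Z,v=.06); servo_line(p+.12*Z,v=.2); st("clear")
E
python3 - <<'E'
from job import *
for k in(300,250,200,150):
    P=plan(k); print(k,P and (P[0],P[1].round(3),P[3].round(3),[np.round(j,2).tolist() for j in P[5]]))
P=plan(300); pick(300,P); snap("side","p300")
E
```

```text
300 (np.float64(1.1997299049700825), array([ 0.505, -0.185,  0.002]), array([0.581, 0.284, 0.048]), [[-0.35, 0.4, -0.5, 0.67, 0.0, 2.61], [-0.35, 0.27, -0.37, 0.93, 0.0, 2.61], [0.42, 0.23, -0.53, 0.47, 0.06, 1.41], [0.42, 0.3, -0.59, 0.33, 0.06, 1.41]])
250 (np.float64(1.068764138090316), array([ 0.537, -0.306,  0.002]), array([0.542, 0.252, 0.048]), [[-0.52, 0.53, -0.29, 0.75, 0.0, 2.45], [-0.52, 0.41, -0.17, 0.99, 0.0, 2.45], [0.4, 0.14, -0.63, 0.45, 0.07, 1.38], [0.4, 0.23, -0.7, 0.3, 0.07, 1.38]])
200 (np.float64(1.5661873107910944), array([ 0.542, -0.073,  0.002]), array([0.503, 0.221, 0.048]), [[-0.13, 0.42, -0.47, 0.68, -0.0, 2.92], [-0.13, 0.28, -0.35, 0.94, -0.0, 2.92], [0.37, 0.06, -0.73, 0.44, 0.08, 1.35], [0.37, 0.15, -0.8, 0.28, 0.08, 1.35]])
150 (np.float64(1.1295256431758816), array([ 0.526, -0.416,  0.002]), array([0.451, 0.208, 0.048]), [[-0.67, 0.61, -0.15, 0.82, 0.0, 2.5], [-0.67, 0.5, -0.02, 1.05, 0.0, 2.5], [0.38, -0.04, -0.83, 0.44, 0.07, 1.37], [0.38, 0.05, -0.91, 0.26, 0.07, 1.37]])
down t 3.5 tcp [ 0.5052 -0.1854  0.0017] gap 0.0856 grip 0.0 F [-0.   0.4 -0.4]
closed t 4.3 tcp [ 0.5049 -0.1847  0.0018] gap 0.0069 grip 78.4 F [-1.   2.9  5.6]
up t 5.7 tcp [ 0.5041 -0.1849  0.1802] gap 0.0073 grip 78.2 F [ 0.5 -0.3 -3.5]
```

View pics/p300.png

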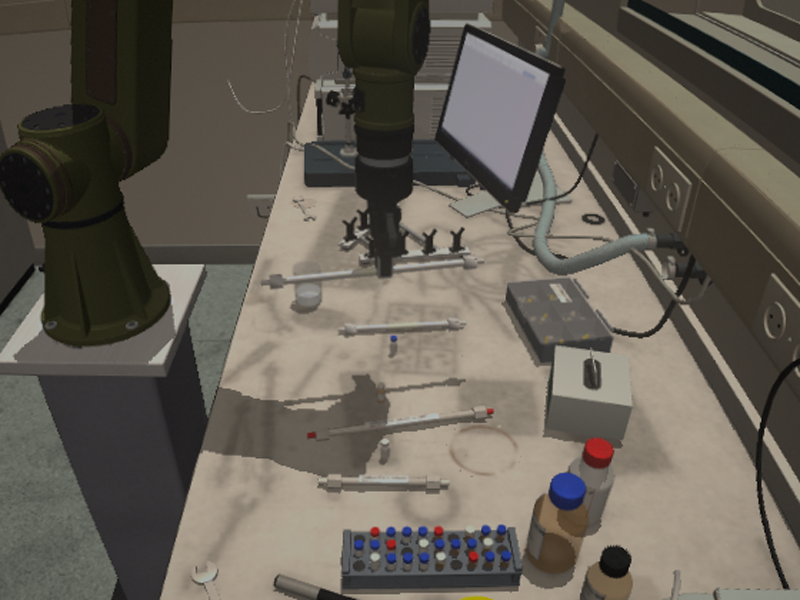

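The 300 column is held and level, with its ends at (265,282) and (480,262), and the vials still stand. Now placing it.

```bash
python3 - <<'E'
from job import *
P=plan(300); np.save("P300.npy",np.concatenate(P[1:5])); place(300,P); st("seat"); snap("side","q300",(190,100,240,180))
E
```

```text
above t 9.4 tcp [0.5809 0.2839 0.0546] gap 0.0067 grip 78.4 F [-0.1 -0.7 -3.5]
contact d 0.002 df xr,yr,z 3.8 1.6 5.9
seat t 10.2 tcp [0.5821 0.2846 0.0515] gap 0.0065 grip 78.8 F [2.1 2.7 2.4]
```

View pics/q300.png

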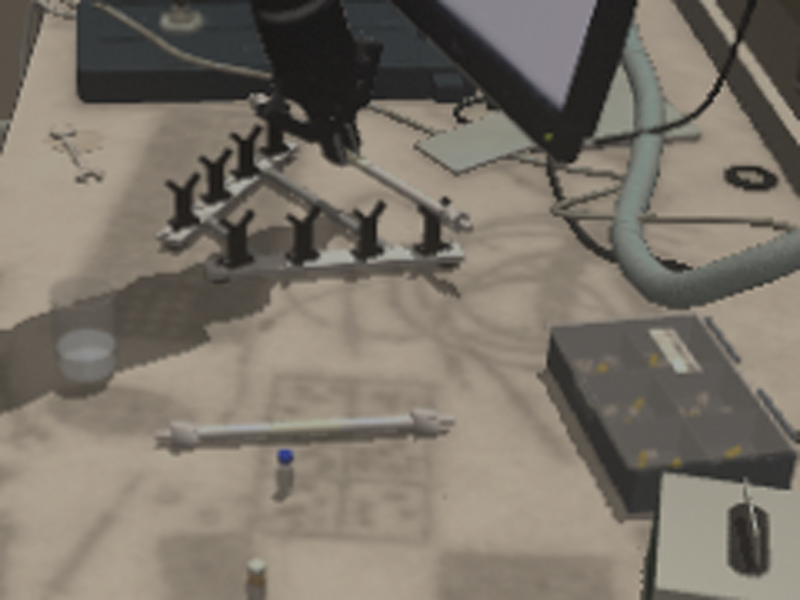

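The tube is over its yokes with the nut outside, touching the narrow-side flank. I'll comply sideways and seat it further.

```bash
cat >> job.py <<'E'
def settle(q,f0,e=0.,d=.002):
    """follow the flank force sideways while lowering, until held up evenly"""
    for i in range(16):
        s=state(); df=s["contact_force"]-f0; lx=df@XR
        print(i,"e",round(e*1e3,1),"d",round(d*1e3,1),"xr",lx.round(1),"yr",(df@YR).round(1),"z",df[2].round(1))
        if df[2]>4 and abs(lx)<.35*df[2] or d<-.004: break
        if abs(lx)>1.5: e+=.0008*np.sign(lx)
        if df[2]<6: d-=.0007
        servo_line(q+e*XR+d*Z,v=.02)
    return e,d
E
python3 - <<'E'
from job import *
q=np.load("P300.npy")[6:9]; print(settle(q,np.array([-.1,-.7,-3.5])));st("settled")
E
```

```text
0 e 0.0 d 2.0 xr 2.9 yr 0.8 z 6.3
1 e 0.8 d 2.0 xr 3.7 yr 1.6 z 8.9
2 e 1.6 d 2.0 xr 2.2 yr 0.6 z 8.6
(np.float64(0.0016), 0.002)
settled t 10.7 tcp [0.5826 0.2849 0.0508] gap 0.007 grip 79.0 F [1.4 1.  5.1]
```

```bash
python3 - <<'E'
from job import *
q=np.load("P300.npy")[6:9]; f0=np.array([-.1,-.7,-3.5])
for e,d in((1.6,3),(2.4,3),(2.4,2),(3.2,2),(3.2,1.5),(3.2,1)):
    servo_line(q+e*.001*XR+d*.001*Z,v=.02); hold(.15); s=state(); df=s["contact_force"]-f0
    print(e,d,"err",((s["tcp_pos"]-q)@XR*1e3).round(1),((s["tcp_pos"]-q)[2]*1e3).round(1),"f",(df@XR).round(1),(df@YR).round(1),df[2].round(1))
    if df[2]>14: break
E
```

```text
1.6 3 err 1.6 2.9 f 4.6 -0.1 3.6
2.4 3 err 1.8 2.6 f 2.7 -0.4 4.0
2.4 2 err 2.4 2.0 f 2.3 0.2 5.9
3.2 2 err 2.8 1.7 f 2.0 -0.0 5.3
3.2 1.5 err 3.1 1.4 f 1.5 -0.0 4.5
3.2 1 err 3.4 1.1 f 2.5 0.7 5.4
```

```bash
python3 - <<'E'
from job import *
q=np.load("P300.npy")[6:9]; f0=np.array([-.1,-.7,-3.5])
for e,d in((4,.5),(4.5,0),(4.5,-.5),(5,-1),(5.,-1.5)):
    servo_line(q+e*.001*XR+d*.001*Z,v=.02); hold(.15); s=state(); df=s["contact_force"]-f0
    print(e,d,"err",((s["tcp_pos"]-q)@XR*1e3).round(1),((s["tcp_pos"]-q)[2]*1e3).round(1),"f",(df@XR).round(1),(df@YR).round(1),df[2].round(1))
    if df[2]>12 or df@XR<-2: break
snap("top","t300",(100,120,200,150))
E
```

```text
4 0.5 err 4.1 0.5 f 1.9 1.4 3.8
4.5 0 err 4.4 0.1 f -0.5 0.7 8.4
4.5 -0.5 err 4.4 0.0 f -3.5 1.4 13.3
```

View pics/t300.png

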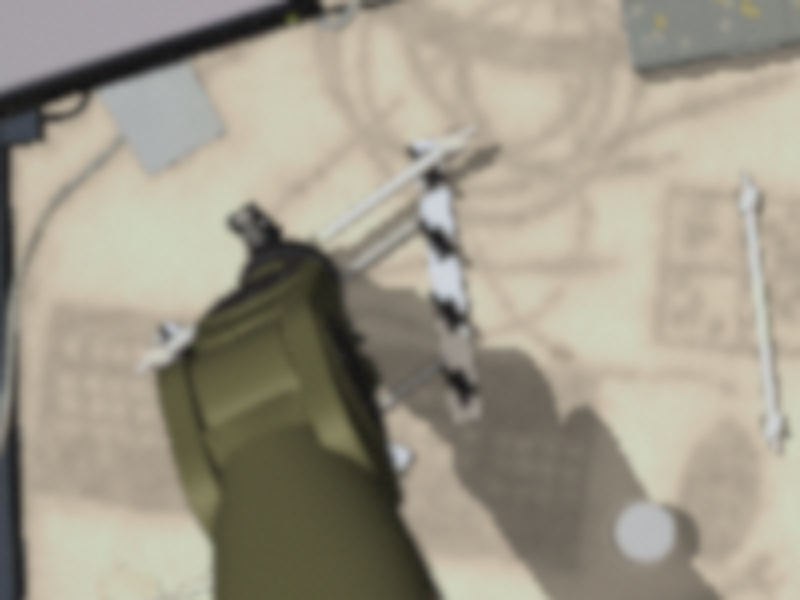

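It is seated: contact is at the expected height and balanced sideways at +4.4 mm, with both nuts outside the yokes at about (460,145) and (160,355). Release it, use a 4 mm rack correction from here, and go on to 250.

```bash
cat >> job.py <<'E'
Q[:2]+=.004*XR[:2]
def seat(k,P):
    """lower until evenly carried, following flank forces sideways"""
    _,p,o1,q,o2,_=P
    move_pose(q+.12*Z,o2); servo_line(q+.03*Z,v=.15); servo_line(q+.005*Z,v=.06); hold(.3)
    f0=st("above")["contact_force"]; e=0; d=.005
    for i in range(26):
        lo=d
        d-=.0007
        servo_line(q+e*XR+d*Z,v=.02); hold(.12); s=state(); df=s["contact_force"]-f0; lx=df@XR; r=s["tcp_pos"]-q
        if df[2]>2: print("e %.1f d %.1f at %.1f %.1f f %.1f %.1f %.1f"%(e*1e3,d*1e3,r@XR*1e3,r[2]*1e3,lx,df@YR,df[2]))
        if df[2]>7 and r[2]<.0015 or d<-.003 or df[2]>18: break
        if df[2]>2 and abs(lx)>1: e+=.0007*np.sign(lx)
E
python3 - <<'E'
from job import *
q=np.load("P300.npy")[6:9]; servo_line(q+.0044*XR+.0002*Z,v=.02)
release(None)
P=plan(250); pick(250,P); seat(250,P); snap("side","q250",(190,100,240,180))
np.save("P250.npy",np.concatenate(P[1:5]))
E
```

```text
open t 15.4 tcp [0.5845 0.2864 0.0486] gap 0.0852 grip 0.0 F [ 0.9 -0.2 -0.9]
clear t 16.5 tcp [0.5838 0.286  0.1674] gap 0.0856 grip 0.0 F [ 0.   0.5 -0.3]
down t 20.1 tcp [ 0.5377 -0.3066  0.0018] gap 0.0858 grip 0.0 F [-0.5 -0.1  0.9]
closed t 20.8 tcp [ 0.5374 -0.3062  0.0018] gap 0.0069 grip 78.4 F [-0.9  2.1  3.9]
up t 22.2 tcp [ 0.5366 -0.3059  0.1801] gap 0.0068 grip 78.2 F [-0.3 -0.3 -1.8]
above t 25.8 tcp [0.5454 0.2548 0.0538] gap 0.0068 grip 78.2 F [ 0.1  0.2 -2.2]
e 0.0 d -0.6 at 0.5 -0.3 f 1.6 0.2 2.6
e 0.7 d -1.3 at 0.7 -0.6 f -5.4 0.6 11.3
```

View pics/q250.png

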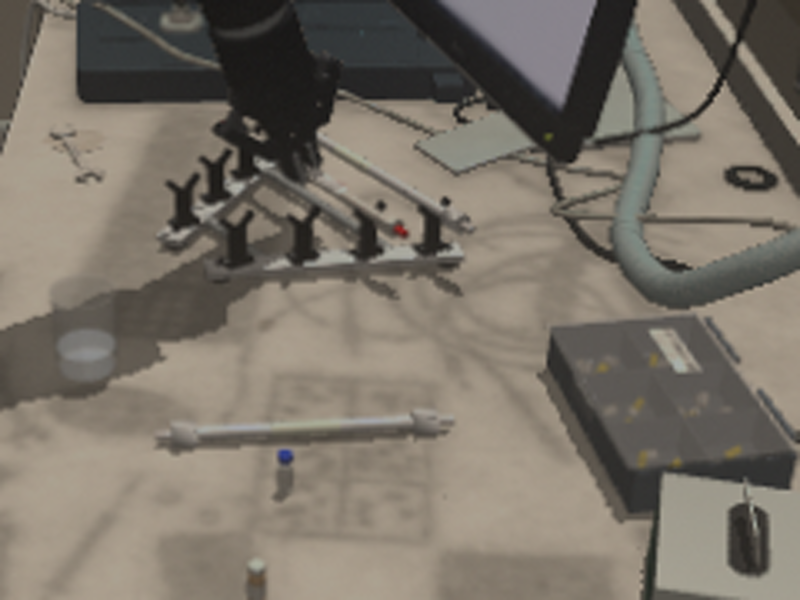

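250 is seated, its red end at (400,230) outside the third yoke, and 300 stays in place behind it. Release it, do 200, then pick 150.

```bash
python3 - <<'E'
from job import *
release(None)
P=plan(200); pick(200,P); seat(200,P)
s=state()
release(None)
P=plan(150); _,p,o1,*_=P
move_pose(p+.12*Z,o1); servo_line(p+.045*Z,v=.2); snap("side","a150",(190,180,200,150)); st("hover")
E
```

```text
open t 29.9 tcp [0.5457 0.2551 0.0471] gap 0.0852 grip 0.0 F [-0.2 -1.1 -0. ]
clear t 31.1 tcp [0.545  0.2548 0.166 ] gap 0.0849 grip 0.0 F [ 0.   0.  -0.8]
down t 33.9 tcp [ 0.5425 -0.0729  0.0017] gap 0.0852 grip 0.0 F [-0.2 -0.3 -0.1]
closed t 34.6 tcp [ 0.5423 -0.0726  0.0018] gap 0.0068 grip 78.4 F [-1.4  1.9  5.3]
up t 36.0 tcp [ 0.5413 -0.0727  0.1802] gap 0.0069 grip 78.2 F [ 0.2 -0.3 -2.3]
above t 39.0 tcp [0.5064 0.2234 0.0538] gap 0.0064 grip 78.4 F [-0.5 -0.1 -2.1]
e 0.0 d 0.1 at 0.3 0.3 f 0.9 -0.0 2.5
e 0.0 d -0.6 at 0.4 0.1 f -2.1 0.7 7.5
open t 42.7 tcp [0.5061 0.2232 0.0478] gap 0.0854 grip 0.0 F [ 0.4 -0.9 -1.8]
clear t 43.8 tcp [0.5054 0.2229 0.1667] gap 0.0857 grip 0.0 F [-0.8 -1.   0.2]
hover t 46.7 tcp [ 0.5273 -0.4166  0.048 ] gap 0.0853 grip 0.0 F [0.8 0.5 0.6]
```

View pics/a150.png

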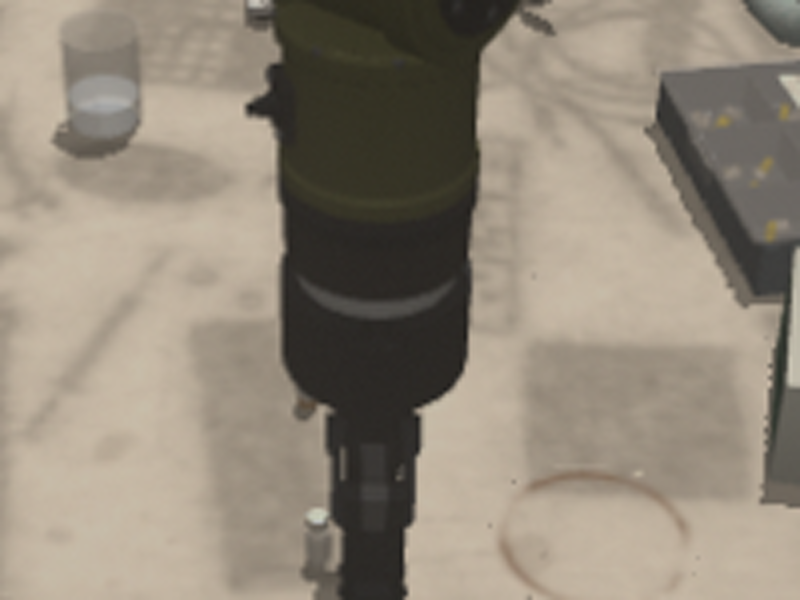

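The hand hovers over 150 with the vial's cap at (317,515), just left of the finger, whose left edge is about 343. I'll check the clearance with the side camera.

```bash
python3 - <<'E'
from loc import *
for z in(.025,.035): print(ray("side",[[190+x/4,180+y/4] for x,y in((317,515),(332,517))],z).round(4))
c=proj("side",[[.5273-.011,-.416-.05,.05],[.5273-.011,-.416+.05,.05]]);print((c-[190,180])*4)
E
```

```text
[[ 0.5047 -0.3555  0.025 ]
 [ 0.5118 -0.3569  0.025 ]]
[[ 0.5046 -0.3654  0.035 ]
 [ 0.5116 -0.3668  0.035 ]]
[[346.9013368  660.05972958]
 [342.27936515 492.75307339]]
```

Clearance is about 4–5 mm, so continue.

```bash
python3 - <<'E'
from job import *
P=plan(150); pick(150,P); seat(150,P)
release(None); p=state()["tcp_pos"]
movej([-.9,.2,-.2,1.1,0,1.57]); st("away")
snap("side","f1",(170,100,240,180)); snap("top","f2",(120,130,220,165))
E
```

```text
down t 48.6 tcp [ 0.5265 -0.4165  0.0018] gap 0.0857 grip 0.0 F [ 0.6 -0.9  0.9]
closed t 49.3 tcp [ 0.5264 -0.4162  0.0018] gap 0.0067 grip 78.4 F [-0.9  2.7  3.6]
up t 50.7 tcp [ 0.5256 -0.4157  0.18  ] gap 0.007 grip 78.2 F [-0.2  0.3 -1.5]
above t 54.5 tcp [0.4549 0.21   0.0538] gap 0.0069 grip 78.4 F [ 1.4 -0.1 -1.8]
e 0.0 d -0.6 at 0.4 -0.3 f 1.0 1.5 2.8
e 0.0 d -1.3 at 0.6 -0.5 f -3.4 1.3 9.9
open t 58.6 tcp [0.4546 0.2099 0.0471] gap 0.0857 grip 0.0 F [ 0.5 -0.1  0.7]
clear t 59.7 tcp [0.4539 0.2096 0.1659] gap 0.0853 grip 0.0 F [-0.7  0.4 -0.5]
away t 62.0 tcp [ 0.3561 -0.4473  0.2302] gap 0.0851 grip 0.0 F [-0.1  0.1 -0.4]
```

View pics/f1.png

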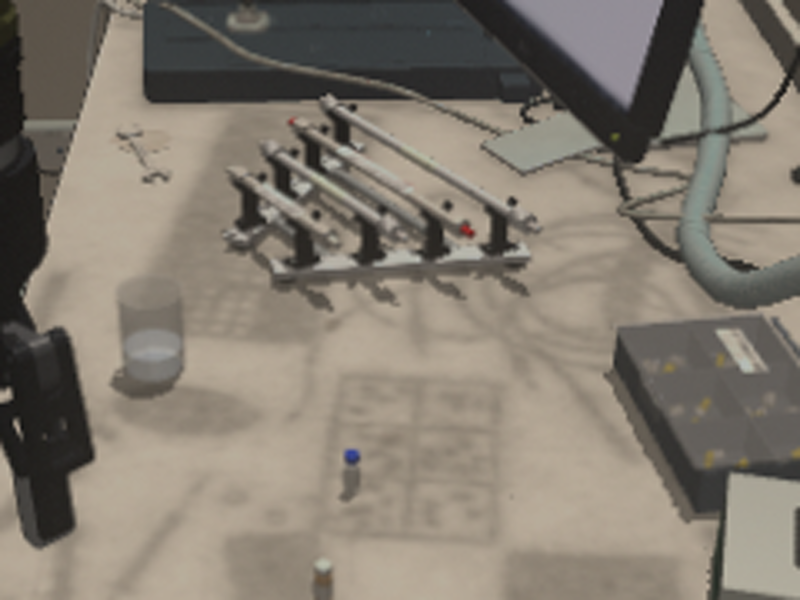

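View pics/f2.png

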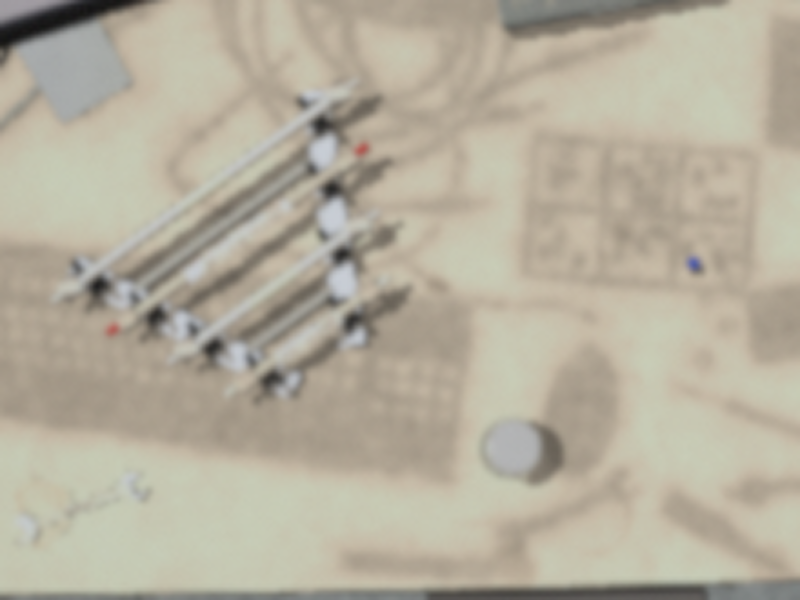

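All four columns lie in their own notches, shortest at the narrow end (about (315,335)) and longest at the wide end (about (205,190)), with the nuts outside the yokes. The beaker stands undisturbed at (515,447), and the robot is clear.

```bash
python3 -c "
from bench import *
print(job_done())"
```

```text
the job is handed in; nothing more can be done
None
```

The job is handed in at about 62 s on the robot's clock: all four columns were set down in the rack in order of length, with their nuts outside the notches, and the beaker was not moved.

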